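# Activate a cement capsule in the bench press

## Task

Lay the green capsule in the cradle of the bench press, open end towards the press's pin and nozzle in the notch, and let go of it. Then swing the red-gripped handle slowly closed until the plunger inside the capsule resists, peaks and suddenly gives; stop there, before the capsule is crushed, and let the handle spring back open. Leave the activated capsule lying in the cradle and do not disturb the other things on the counter.

Things in the scene. Friction and masses are not known exactly. Their poses are not given: they have to be found in the camera images.
- press: Bench press screwed to the counter: plate 10 mm thick reaching 220 mm to -x, 35 to +x, 60 to -y, 68 to +y; steel pivot post 54 mm tall (its highest part), fixed black handle on the -y side (40 mm tall), moving blue handle with red grip swinging in from +y. Origin on the pivot's vertical axis at counter level, z up; handles and cradle lie to its -x side.
- cradle_seat (a point): Centre of the cradle's floor, where the middle of the capsule's underside belongs: 20 mm above the counter, at (-90, -7.5) mm from the pivot; axes as the press's. The capsule lies along y, mouth to +y. The slot is 25.6 mm wide between side walls 6 mm high, 53 mm long between the anvil at -y and a lip 4 mm high at +y.
- anvil (a point): Middle of the steel anvil's face that closes the slot at its -y end, at capsule mid-height (11 mm above the cradle floor): two posts 20 mm above the floor with a 14 mm gap between them, the notch for the nozzle. The capsule is pressed against it.
- handle_grip (a point): On the outer face (away from the cradle) of the moving handle's red grip, 31 mm above the counter; at (-185, 43) mm from the pivot axis in the handle's own axes, which are this point's: -x along the handle, +y outwards. The red grip runs from 140 to 210 mm along the handle, 16 mm thick, 18 to 44 mm above the counter. Push here towards the cradle.
- handle (a joint): Angle of the moving handle (rad): 0 = sprung fully open (its axes then turned -0.5 rad about z from the press's), grows as it closes, 0.5 = parallel with the press's x, stop at 0.75. A weak spring (1.1 N at the grip when open, about 3 N closed) always returns it to 0.
- pin_tip (a point): Tip of the steel pin (7 mm thick) on the moving handle, 90 mm from the pivot, 31 mm above the counter, pointing at the capsule's bore; about 27 mm clear of a seated capsule's mouth when the handle is open. It meets the plunger at 0.35 to 0.57 rad, different for each capsule, and pushes it with about twice the push at the red grip (lever 90 to 190 mm).
- capsule: The green capsule, about 40 g: square barrel 22 x 22 mm, 50 mm long, lying flat on the tray; white nozzle (8 mm thick, 10 mm long) at one end, open bore at the other. Origin: middle of the barrel's underside; x runs along the barrel from the nozzle towards the open mouth; z is up. Grip it across the 22 mm width.
- capsule_mouth (a point): Centre of the capsule's open end (25 mm from the middle, 11 mm above the underside). The bore is 14 mm square; the black plunger lies recessed 3 to 20 mm inside, a depth that differs from capsule to capsule and is not otherwise known.
- capsule_plunger (a joint): Travel of the plunger (m): 0 as delivered, 0.005 = activated. It resists up to about 30 N on the plunger (about 14 N at the red grip, plus the handle's spring) within the first 1.5 mm, gives at 2.5 mm and snaps on to 5 mm, where it stays against a hard stop. Let go before, it springs back to 0. Beyond 40 N on the plunger (about 19 N at the grip, plus spring) the capsule is crushed.
- tray: Flat grey tray 250 x 130 mm with a low rim (10 mm), fixed; its top is 6 mm above the counter. The origin is under its centre; the three capsules lie on it side by side, about 70 mm apart, roughly across its long side.
- capsule_blue: A blue capsule of the same shape on the tray; leave it where it is.
- capsule_yellow: A yellow capsule of the same shape on the tray; leave it where it is.
- rinse_bottle: Orange bottle, 72 mm across, 170 mm tall; origin under its centre. Not to be disturbed.
- steel_dish: Steel dish, 90 mm across, 30 mm tall. Not to be disturbed.
- powder_jar: White jar with red lid, 60 mm across, 60 mm tall. Not to be disturbed.
- cement_spatula: Spatula, 170 mm long, lying flat. Not to be disturbed.
- tip_cup: Glass cup, 64 mm across, 70 mm tall. Not to be disturbed.
Mind the look-alikes: they are no part of the job. What is meant by the capsule is not pink, and is the larger of those in its own colour.

How it is judged:
On the way, in this order (a step that is already met when the one before it is completed fails the run):
1. the green capsule lies in the cradle, mouth towards the pin, let go, not yet activated (x of capsule_mouth in the frame of cradle_seat between -0.004 and 0.004 m and y of capsule_mouth in the frame of cradle_seat between 0.021 and 0.029 m and z of capsule in the frame of cradle_seat between -0.004 and 0.003 m and angle between the x axis of capsule and the y axis of press, either way round below 0.12 rad and contact force between the fingers and capsule below 0.1 N and value of joint capsule_plunger below 0.002 m), for 0.2 s.
2. the plunger has given and snapped in, in the cradle (x of capsule_mouth in the frame of cradle_seat between -0.004 and 0.004 m and y of capsule_mouth in the frame of cradle_seat between 0.021 and 0.029 m and z of capsule in the frame of cradle_seat between -0.004 and 0.003 m and angle between the x axis of capsule and the y axis of press, either way round below 0.12 rad and value of joint capsule_plunger above 0.004 m), for 0.1 s.
At the end, for the whole second after the job is handed in: The green capsule lies in the cradle (mouth within 4 mm of its place along and across the slot, underside within 3 mm of the floor, within 0.12 rad of the slot), its plunger more than 4 mm in, the moving handle sprung back open (under 0.1 rad) and everything at rest (all of step 2 and value of joint handle below 0.1 rad and linear speed of capsule below 0.02 m/s); the robot touches nothing.
It fails at once if the capsule is crushed: more than 40 N between the press's moving handle and the capsule (contact force between handle and capsule above 40 N).
It fails at once if another thing on the counter is pushed more than 15 mm (distance of any of capsule_blue, capsule_yellow, rinse_bottle, steel_dish, powder_jar, cement_spatula, tip_cup from where it was at the start of the episode above 0.015 m).
It also fails if it takes over 67 s, if anything falls off the work surface, if the arm or the gripper's body presses on something with over 40 N, if the wrist force passes 120 N, or if a joint passes its speed limit or range.

## Robot

A 7-joint arm with a two-finger parallel gripper is mounted at the origin on the work surface. World frame = base frame: x ahead of the robot, y to its left, z up, the work surface at z = 0. Lengths are in m, angles in rad, forces in N, time in s.
With the tool pointing down it reaches from about 0.4 to 0.925 m from the base axis. Payload 5.6 kg.
Tool frame: the origin (TCP) lies at the very end of the fingers, on their centre line; the grasp point (between the pads) lies 19 mm behind it (robot.pinch_z is the distance from the TCP to the grasp point, in m); z points along the fingers, y is the line along which they close (so a half turn about z gives the same grasp; the last joint's range is limited). The gripper opens to 85 mm and grips with 20 to 120 N. Pads are 22 mm wide; open, the fingers measure 114 mm over their backs; the gripper's body (76 mm by 85 mm) begins 54 mm behind the grasp point. The pads swing forward as they close: fully open they stand 13 mm farther back than shut.
Start: joints at [1.062, 0.468, -0.012, 1.603, 0.006, 1.071, -0.056], TCP at [0.292, -0.581, 0.231] pointing down, gripper open.
Joint ranges: [-2.53, 2.53], [-0.31, 2.02], [-1.57, 1.55], [0.28, 2.44], [-1.29, 4.43], [0.15, 1.84], [-2.92, 2.92]. Speed limits (rad/s): [2.57, 2.57, 3.14, 3.14, 3.14, 3.14, 3.14].

## Interface

Orientations are given as a unit quaternion [x, y, z, w].
In Python, from plant import robot gives the robot as it stands.
- The arm moves only by the tool send_rows, never from a script. Its argument "rows" is a list of rows, each a list of 5 numbers: the shift along the tool's x, y, z in cm, then the turn about the tool's z in rad, then the closure, from 0 (fully open) to 1 (shut). In form: [[tx, ty, tz, spin, jaw], ...]. A call has 1 to 12 rows; each row shifts and turns the commanded pose from where the row before left it, along the tool's axes as they then stand; what a row does not reach is not made up. A row lasts 1/12 s, in which the tool goes at most 41.7 mm and 7.16 degrees, less where a joint would pass 70% of its speed; a pose out of reach is approached as far as the arm can. A call with a gripper value outside its range is refused whole. The fingers move at their own pace and stop on an object; "squeeze" is the grip in N (left out, the last holds). Time passes only in rows, so rows that do not move let the fingers close. It gives the time, the measured TCP pose, the force, the opening and the grip force at its end, in the units of the state.
- robot.observe(): the state, without advancing time (a new reading comes with each control period).
- robot.camera(name): name is "scene" or "top" or "wrist"; returns a dict with "frame" (384x512x3 uint8, red, green, blue), "fx", "fy", "cx", "cy" (pixels), "D" ([k1, k2, p1, p2, k3] as OpenCV has them; the pictures are not rectified), "camera_from_world" (4x4, takes a point from world to camera coordinates). Camera axes: x right, y up, looking along -z (the intrinsics and any distortion apply to the point x, -y, -z); pixel columns grow to the right and rows downward; lengths in m; the calibration is good to about 2 mm. A picture is of the moment at which its call begins. There is no depth.
- robot.hand_in(): hands the job in; it is judged then, once.
The state is a dict: "time_s": time; "joint_positions": joint angles; "qvel": joint speeds; "effort": joint torques, N m; "ee_pos": TCP position; "tool_rot": TCP orientation; "contact_force": force on the tool from outside, world axes, zero at the start; "ft_torque": the same for the moment, N m; "opening": opening from 0.0 (shut) to 1.0 (fully open); "finger_force": force on a finger pad.
Only numpy, scipy, OpenCV 4.12 (cv2) and the standard library are available. Lean on these libraries where they do the work, as an engineer would, in place of code of your own. Each camera call takes 0.05 s, during which the arm holds its last target. There are 200 camera calls.

## Working session

There is one attempt and no reset: what is moved stays moved. The work goes in short steps, Python scripts to look and compute and a tool call to move; the robot and the scene stay as the last step left them, time stands still between calls to the robot, and variables do not carry over. Pictures are saved under pics/ and viewed, at most 10 in all, crops included, and the job is handed in when it is done.

Besides the shell and the picture viewer there is one more tool, called after ">>>" in YAML: its name, and indented under it one key for each argument. send_rows: Moves the arm, as the interface text tells. Its arguments: {"type":"object","properties":{"rows":{"type":"array","items":{"type":"array","items":{"type":"number"}}},"squeeze":{"type":"number"}},"required":["rows"]}

```bash
mkdir -p pics; cat > h.py <<'E'
import numpy as np, cv2
from plant import robot
def ray(c,px):
    K=np.array([[c['fx'],0,c['cx']],[0,c['fy'],c['cy']],[0,0,1]],float)
    u=cv2.undistortPoints(np.array([[px]],float),K,np.array(c['D'],float))[0,0]
    T=np.array(c['camera_from_world']);R=T[:3,:3]
    return -R.T@T[:3,3], R.T@np.array([u[0],-u[1],-1])
def at(c,px,z):
    o,d=ray(c,px); return o+d*(z-o[2])/d[2]
def proj(c,P):
    K=np.array([[c['fx'],0,c['cx']],[0,c['fy'],c['cy']],[0,0,1]],float)
    T=np.array(c['camera_from_world']);q=T[:3,:3]@np.array(P,float)+T[:3,3]
    return cv2.projectPoints(np.array([[q[0],-q[1],-q[2]]]),np.zeros(3),np.zeros(3),K,np.array(c['D'],float))[0][0,0]
E
python3 - <<'E'
from h import *
import pickle
for n in ['top','scene']:
    c=robot.camera(n); pickle.dump(c,open(n+'.pkl','wb'))
    cv2.imwrite(f'pics/{n}0.png',cv2.resize(c['frame'][:,:,::-1],(800,600),interpolation=cv2.INTER_CUBIC))
    print(n,c['fx'],c['D'],at(c,(256,192),0),ray(c,(256,192))[0])
print(robot.observe())
E
```

```text
top 466.6941427783537 [0.00870963 0.         0.         0.         0.        ] [ 5.85264317e-01 -3.82345531e-04  0.00000000e+00] [ 0.34338705 -0.01833883  1.60812209]
scene 485.54091030038825 [0.06473469 0.         0.         0.         0.        ] [ 0.51786432 -0.07296917  0.        ] [1.16265003 0.53281501 1.01095604]
{'time_s': 0.1, 'joint_positions': array([ 1.06200746,  0.46828042, -0.01160355,  1.60350094,  0.00600727,
        1.0714073 , -0.05630494]), 'qvel': array([ 0.00071951, -0.00228518,  0.00047979, -0.00267863, -0.00171445,
        0.00074323,  0.00078934]), 'effort': array([ 5.58574884e-04, -5.33517230e+01,  2.16024485e-02, -2.51967090e+01,
        1.15820309e-02,  4.32902860e-03,  3.00915474e-05]), 'ee_pos': array([ 0.29165511, -0.58034943,  0.23045189]), 'tool_rot': array([ 9.73009703e-01,  2.30762884e-01, -2.37917901e-04, -7.43723631e-04]), 'contact_force': array([ 0.4404756 , -0.18115639,  0.09708192]), 'ft_torque': array([ 0.00551829,  0.04836863, -0.03326675]), 'finger_force': 0.0, 'opening': 1.0024090817719442}
```

View pics/top0.png

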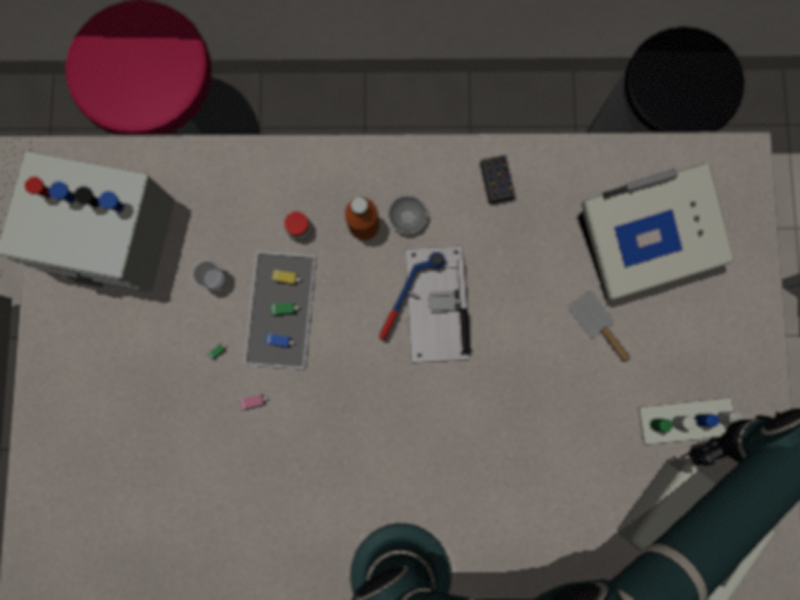

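View pics/scene0.png

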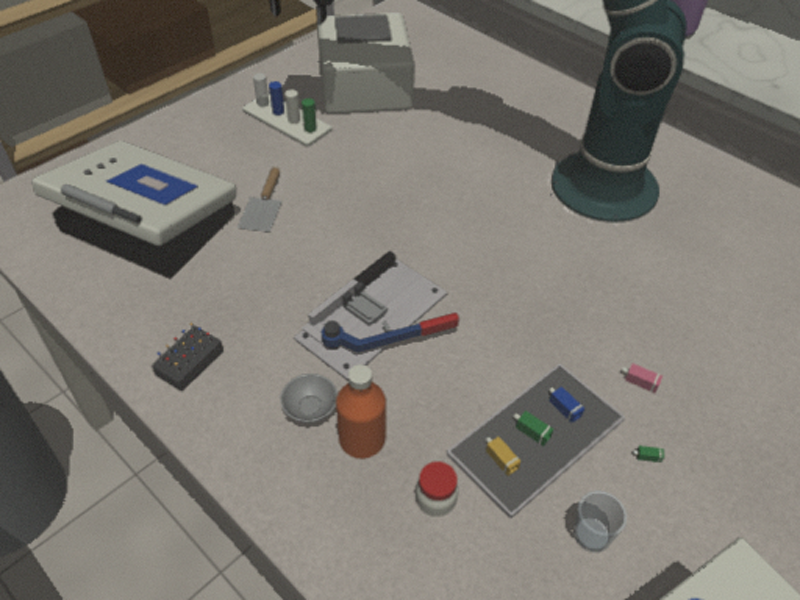

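The pictures show three green look-alikes (800x600 top view): the barrel on the tray at (285,309), a small one on the bare counter at (216,351), and a vial in the rack at (662,426). I choose the tray one: it is the larger and has a nozzle, which points right. The press pivot is at (437,260). I'll check this in a close crop.

```bash
python3 - <<'E'
import pickle,cv2,numpy as np
c=pickle.load(open('top.pkl','rb'));f=c['frame'][:,:,::-1]
g=f[155:235,155:305]
g=cv2.convertScaleAbs(g,alpha=1.5)
cv2.imwrite('pics/crop1.png',cv2.resize(g,None,fx=5.33,fy=5.33,interpolation=cv2.INTER_CUBIC))
E
```

```text
(no output)
```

View pics/crop1.png

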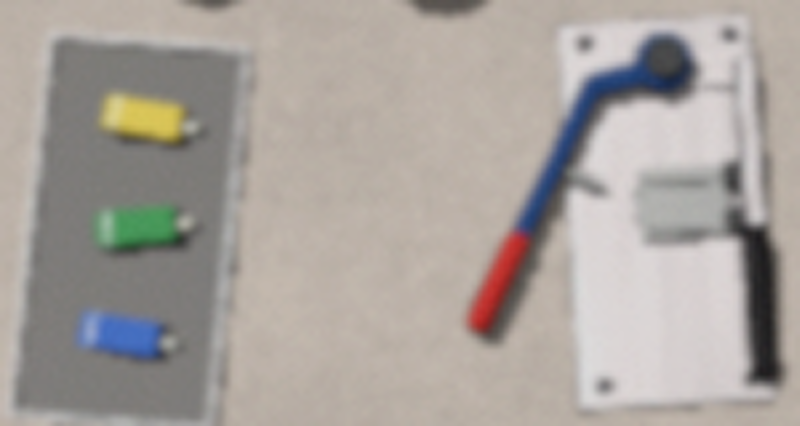

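The close crop shows the green tray capsule with its centre at (138,228), pale mouth at left (98,230) and nozzle at right (187,222). The plate corners are at (560,32), (748,18), (775,400) and (582,408), and the post top is at (663,57).

```bash
python3 - <<'E'
from h import *
import pickle
from scipy.spatial.transform import Rotation as Ro
from scipy.optimize import least_squares
c=pickle.load(open('top.pkl','rb'));s=pickle.load(open('scene.pkl','rb'))
f=lambda p:((p[0]+.5)/5.333-.5+155,(p[1]+.5)/5.333-.5+155)
img=[(560,32),(748,18),(775,400),(582,408),(663,57)]
mod=np.array([(.035,.068,.01),(.035,-.06,.01),(-.22,-.06,.01),(-.22,.068,.01),(0,0,.054)])
W=np.array([at(c,f(p),m[2]) for p,m in zip(img,mod)])
print(W)
def pose(v,m): 
    C,S=np.cos(v[2]),np.sin(v[2]); return np.c_[v[0]+C*m[:,0]-S*m[:,1],v[1]+S*m[:,0]+C*m[:,1]]
r=least_squares(lambda v:(pose(v,mod)-W[:,:2]).ravel(),[.7,-.06,0])
print('press',r.x,'res mm',(r.fun*1000).round(1))
print('seat',pose(r.x,np.array([[-.09,-.0075,0]])))
# capsule by colour in both views, tray green
for n,cc,box in (('top',c,(170,190,190,205)),('scene',s,(320,255,360,290))):
    x0,y0,x1,y1=box;h=cv2.cvtColor(cc['frame'][y0:y1,x0:x1],cv2.COLOR_RGB2HSV)
    m=((h[...,0]>45)&(h[...,0]<80)&(h[...,1]>60)).astype(np.uint8)
    ys,xs=np.nonzero(m);print(n,m.sum(),xs.mean()+x0,ys.mean()+y0,at(cc,(xs.mean()+x0,ys.mean()+y0),.028 if n=='top' else .022))
    if n=='top':
        print(cv2.minAreaRect(np.c_[xs+x0,ys+y0].astype(np.float32)))
for p in [(97,230),(177,224),(138,228),(187,222)]:
    print(p,at(c,f(p),.028 if p[0]<180 else .017))
def show(P): 
    return [(proj(cc,P)*800/512).round(0) for cc in (c,s)]
print('seat px',show([*pose(r.x,np.array([[-.09,-.0075,0]]))[0],.02]),'pivot',show([r.x[0],r.x[1],.054]))
hx=r.x[2]-.5;C,S=np.cos(hx),np.sin(hx)
g=np.array([-.185,.043]);print('grip',r.x[0]+C*g[0]-S*g[1],r.x[1]+S*g[0]+C*g[1])
E
```

```text
[[ 0.69476266 -0.01334043  0.01      ]
 [ 0.70355509 -0.1366465   0.01      ]
 [ 0.45314108 -0.15037484  0.01      ]
 [ 0.4484094  -0.02661058  0.01      ]
 [ 0.66853328 -0.07897584  0.054     ]]
press [ 0.66774354 -0.08025365  0.05585329] res mm [ 4.1  2.9  2.5 -1.6 -1.7 -2.1 -4.1  2.  -0.8 -1.3]
seat [[ 0.57830257 -0.09276614]]
top 97 180.81443298969072 197.36082474226805 [0.56353225 0.25669402 0.028     ]
((180.5, 197.5), (15.0, 7.0), 0.0)
scene 251 341.27091633466136 272.996015936255 [0.56927124 0.25952684 0.022     ]
(97, 230) [0.56239437 0.28418785 0.028     ]
(177, 224) [0.56608029 0.23286743 0.028     ]
(138, 228) [0.56358664 0.25787394 0.028     ]
(187, 222) [0.56891061 0.22816997 0.017     ]
seat px [array([442., 302.]), array([367., 305.])] pivot [array([436., 259.]), array([333., 324.])]
grip 0.5191692451080057 0.0380665787040823
```

>>> send_rows:
  rows:
    - [0,0,0,-0.117,0.2]
    - [0,0,0,-0.117,0.4]
    - [0,0,0,-0.117,0.5]
    - [0,0,0,-0.117,0.5]
    - [0,0,0,-0.117,0.5]
    - [0,0,0,-0.117,0.5]
    - [0,0,0,-0.117,0.5]
    - [0,0,0,-0.117,0.5]
    - [0,0,0,-0.117,0.5]
    - [0,0,0,-0.117,0.5]
    - [0,0,0,0,0.5]

```text
time_s: 1.02
ee_pos: [0.2917, -0.5805, 0.2307]
tool_rot: [0.683, 0.731, 0.0, -0.0]
contact_force: [0.6, 0.2, -0.0]
opening: 0.499
finger_force: 0.0
```

>>> send_rows:
  rows:
    - [1.5,0.7,0,0,0.5]
    - [3.3,1.37,0,0,0.5]
    - [3.3,1.37,0,0,0.5]
    - [3.3,1.37,0,0,0.5]
    - [3.3,1.37,0,0,0.5]
    - [3.3,1.37,0,0,0.5]
    - [3.3,1.37,0,0,0.5]
    - [3.3,1.37,0,0,0.5]
    - [3.3,1.37,0,0,0.5]
    - [3.3,1.37,0,0,0.5]
    - [3.3,1.37,0,0,0.5]
    - [3.3,1.37,0,0,0.5]

```text
time_s: 2.02
ee_pos: [0.4248, -0.1917, 0.2313]
tool_rot: [0.685, 0.728, -0.0, 0.0]
contact_force: [0.8, 0.4, -0.5]
opening: 0.497
finger_force: 0.0
```

>>> send_rows:
  rows:
    - [3.3,1.37,0,0,0.5]
    - [3.3,1.37,0,0,0.5]
    - [3.3,1.37,0,0,0.5]
    - [3.3,1.37,0,0,0.5]
    - [3.3,1.37,0,0,0.5]
    - [3.3,1.37,0,0,0.5]
    - [3.3,1.37,0,0,0.5]
    - [3.3,1.37,0,0,0.5]
    - [3.3,1.37,0,0,0.5]
    - [3.3,1.37,0,0,0.5]
    - [0,0,0,0,0.5]
    - [0,0,0,0,0.5]

```text
time_s: 3.02
ee_pos: [0.5396, 0.1474, 0.2308]
tool_rot: [0.683, 0.73, 0.0, -0.001]
contact_force: [-0.0, -0.4, 0.7]
opening: 0.5
finger_force: 0.0
```

>>> send_rows:
  rows:
    - [3,0.9,0,0,0.5]
    - [3,0.9,0,0,0.5]
    - [3,0.9,0,0,0.5]
    - [1.9,0.55,0,0,0.5]
    - [0,0,0,0,0.5]
    - [0,0,0,0,0.5]

```text
time_s: 3.52
ee_pos: [0.5651, 0.2551, 0.2307]
tool_rot: [0.684, 0.729, -0.001, -0.0]
contact_force: [0.4, -0.1, -0.4]
opening: 0.502
finger_force: 0.0
```

```bash
python3 - <<'E'
from h import *
import pickle
c=robot.camera('wrist');pickle.dump(c,open('w1.pkl','wb'))
cv2.imwrite('pics/w1.png',cv2.resize(c['frame'][:,:,::-1],(800,600),interpolation=cv2.INTER_CUBIC))
print(robot.observe()['ee_pos'],ray(c,(256,192)))
E
```

```text
[0.56542247 0.25384627 0.23071155] (array([0.56037584, 0.32640728, 0.3735775 ]), array([ 0.007144  , -0.29517654, -0.95559684]))
```

View pics/w1.png

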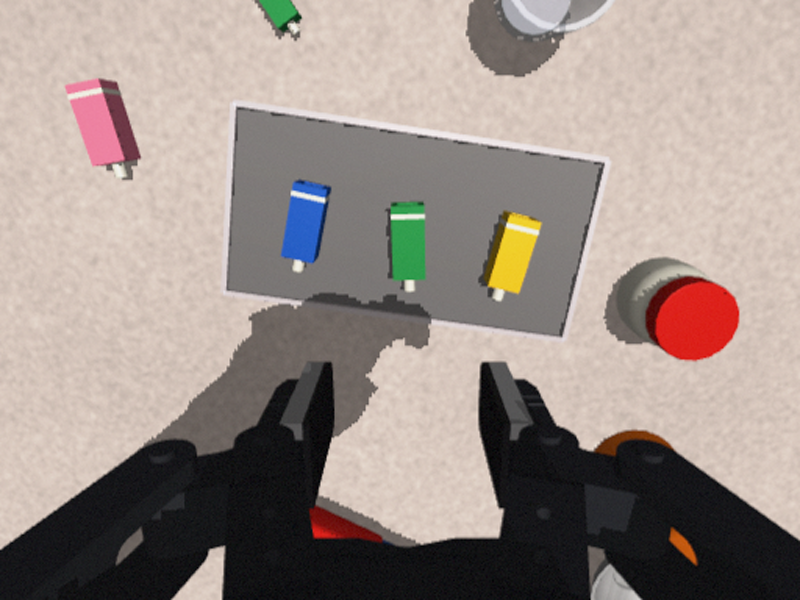

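The wrist view shows the green capsule between blue (left) and yellow (right). Its top face spans (391,207)–(424,206) at the mouth to (392,280)–(425,279) at the nozzle, and the nozzle tip is at (409,290).

```bash
python3 - <<'E'
from h import *
import pickle
c=pickle.load(open('w1.pkl','rb'))
f=lambda p:((p[0]+.5)/1.5625-.5,(p[1]+.5)/1.5625-.5)
P=[at(c,f(p),.028)[:2] for p in [(391,207),(424,206),(392,280),(425,279)]]
print(np.array(P)); P=np.array(P); print('w',P[1]-P[0],P[3]-P[2],'cen',P.mean(0))
a=(P[:2]-P[2:]).mean(0);print('len',np.hypot(*a),'yaw',np.arctan2(a[1],a[0]),np.arctan2(*(P[1]-P[0])[::-1])+np.pi/2)
print('nozzle tip',at(c,f((409,290)),.017))
o=robot.observe();print(o['ee_pos'],2*np.arctan2(o['tool_rot'][1],o['tool_rot'][0]))
E
```

```text
[[0.55304764 0.28269334]
 [0.57443542 0.28471913]
 [0.55648602 0.23364223]
 [0.57872954 0.23577957]]
w [0.02138778 0.00202579] [0.02224352 0.00213734] cen [0.56567466 0.25920857]
len 0.049147644427130294 yaw 1.6495436747940586 1.6652319646068725
nozzle tip [0.56869152 0.22420134 0.017     ]
[0.56542247 0.25384627 0.23071155] 1.6331353552855241
```

>>> send_rows:
  rows:
    - [0.5,0.05,0,-0.02,0.5]
    - [0,0,3,0,0.5]
    - [0,0,3,0,0.5]
    - [0,0,3,0,0.5]
    - [0,0,3,0,0.5]
    - [0,0,3,0,0.5]
    - [0,0,2,0,0.5]
    - [0,0,1,0,0.5]
    - [0,0,0,0,0.5]
    - [0,0,0,0,0.5]

```text
time_s: 4.4
ee_pos: [0.5661, 0.2602, 0.0518]
tool_rot: [0.677, 0.736, 0.0, 0.0]
contact_force: [1.4, -0.3, -0.3]
opening: 0.502
finger_force: 0.0
```

>>> send_rows:
  rows:
    - [0,0,1,0,0.5]
    - [0,0,1,0,0.5]
    - [0,0,1,0,0.5]
    - [0,0,0.85,0,0.5]
    - [0,0,0,0,0.5]
    - [0,0,0,0,0.7]
    - [0,0,0,0,0.9]
    - [0,0,0,0,0.9]
    - [0,0,0,0,0.9]
    - [0,0,0,0,0.9]
  squeeze: 25

```text
time_s: 5.23
ee_pos: [0.5658, 0.2608, 0.0131]
tool_rot: [0.676, 0.736, 0.0, 0.0]
contact_force: [0.3, -0.0, -0.1]
opening: 0.251
finger_force: 27.4
```

>>> send_rows:
  rows:
    - [0,0,-1,0,0.9]
    - [0,0,-3,0,0.9]
    - [0,0,-3,0,0.9]
    - [0,0,-3,0,0.9]
    - [0,0,-3,0,0.9]
    - [0,0,-2,0,0.9]
    - [-2,0,0,0,0.9]
    - [-3,0,0,0,0.9]
    - [-3,0,0,0,0.9]
    - [-3,0,0,0,0.9]
    - [-3,0,0,0,0.9]
    - [-3,0,0,0,0.9]

```text
time_s: 6.23
ee_pos: [0.5799, 0.09, 0.1638]
tool_rot: [0.676, 0.737, 0.0, 0.0]
contact_force: [-0.6, -0.5, 0.3]
opening: 0.248
finger_force: 27.4
```

>>> send_rows:
  rows:
    - [-3,0,0,0,0.9]
    - [-3,0,0,0,0.9]
    - [-2,0,0,0,0.9]
    - [-1,0,0,0,0.9]
    - [0,0,0,0,0.9]
    - [0,0,0,0,0.9]
    - [0,0,0,0,0.9]

```text
time_s: 6.82
ee_pos: [0.5875, 0.0041, 0.1632]
tool_rot: [0.675, 0.737, 0.001, -0.0]
contact_force: [-0.3, 0.9, -0.8]
opening: 0.253
finger_force: 27.4
```

```bash
python3 - <<'E'
from h import *
import pickle
o=robot.observe();print(o['ee_pos'],2*np.arctan2(o['tool_rot'][1],o['tool_rot'][0]))
c=robot.camera('wrist');pickle.dump(c,open('w2.pkl','wb'))
cv2.imwrite('pics/w2.png',cv2.resize(c['frame'][:,:,::-1],(800,600),interpolation=cv2.INTER_CUBIC))
E
```

```text
[0.58749287 0.00409202 0.16319228] 1.6584152430684933
```

View pics/w2.png

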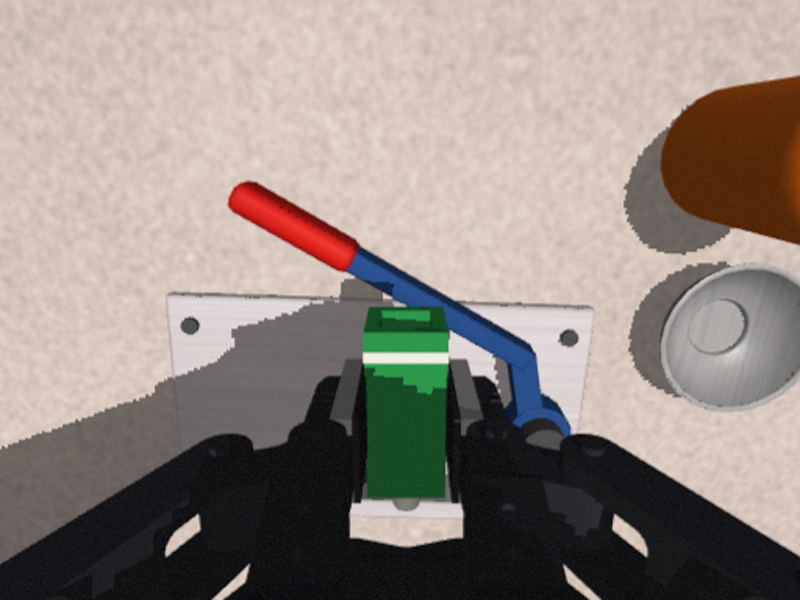

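The wrist view shows the capsule held straight: mouth edge of the top face at (365,331)–(448,331), nozzle edge at (367,498)–(445,498). The plate's +y corners are at (168,293) and (593,307). The cradle is hidden behind the hand, so I'll move beyond it and look again.

>>> send_rows:
  rows:
    - [-2,-0.4,0,0,0.9]
    - [-3,-0.4,0,0,0.9]
    - [-3,-0.4,0,0,0.9]
    - [-3,-0.4,0,0,0.9]
    - [-3,-0.4,0,0,0.9]
    - [-3,-0.4,0,0,0.9]
    - [-2,0,0,0,0.9]
    - [-1,0,0,0,0.9]
    - [0,0,0,0,0.9]
    - [0,0,0,0,0.9]
    - [0,0,0,0,0.9]

```text
time_s: 7.78
ee_pos: [0.5811, -0.1965, 0.1629]
tool_rot: [0.675, 0.738, 0.001, -0.0]
contact_force: [-0.0, 0.8, -0.7]
opening: 0.248
finger_force: 27.4
```

```bash
python3 - <<'E'
from h import *
import pickle
o=robot.observe();print(o['ee_pos'],2*np.arctan2(o['tool_rot'][1],o['tool_rot'][0]))
c=robot.camera('wrist');pickle.dump(c,open('w3.pkl','wb'))
cv2.imwrite('pics/w3.png',cv2.resize(c['frame'][:,:,::-1],(800,600),interpolation=cv2.INTER_CUBIC))
E
```

```text
[ 0.58114796 -0.19646553  0.16286441] 1.6594436806464081
```

View pics/w3.png

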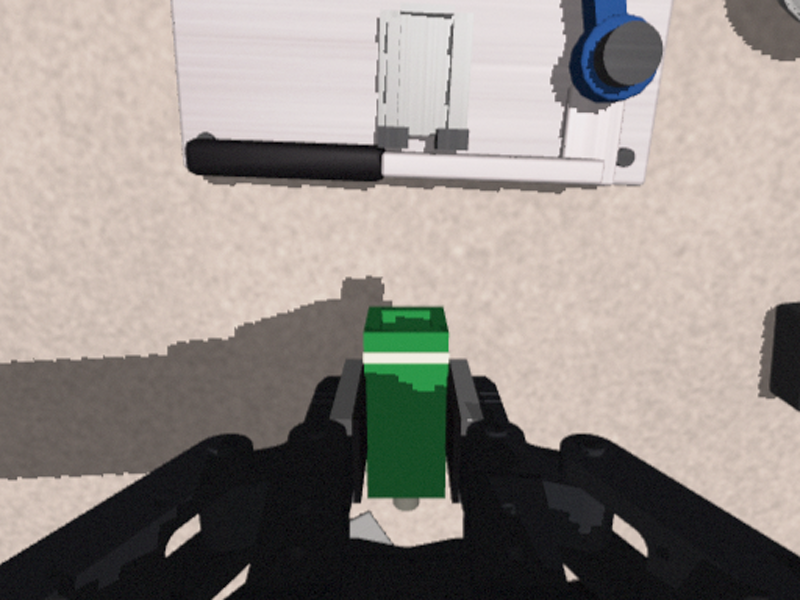

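The cradle is now in view: slot at (380–468, 10–130), anvil posts at (391,135) and (452,138), pivot post at (632,53). I'll enlarge it.

```bash
python3 - <<'E'
import pickle,cv2
c=pickle.load(open('w3.pkl','rb'));f=c['frame'][:,:,::-1]
cv2.imwrite('pics/crop3.png',cv2.resize(f[0:100,230:310],None,fx=6,fy=6,interpolation=cv2.INTER_CUBIC))
E
```

```text
(no output)
```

View pics/crop3.png

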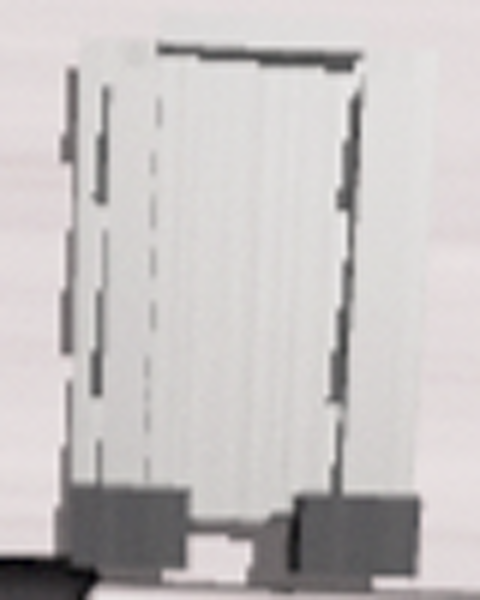

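The crop shows the slot's inner corners at about (158,50) and (362,58) by the lip, and (147,490) and (337,492) by the anvil. The anvil tops' front edge runs from (72,486) to (420,495), with the notch between x=188 and x=300.

```bash
python3 - <<'E'
from h import *
import pickle
c=pickle.load(open('w3.pkl','rb'));c2=pickle.load(open('w2.pkl','rb'))
f=lambda p:((p[0]+.5)/6-.5+230,(p[1]+.5)/6-.5)
g=lambda p:((p[0]+.5)/1.5625-.5,(p[1]+.5)/1.5625-.5)
A=lambda p,z:at(c,f(p),z)[:2]
print('cam',ray(c,(256,192))[0])
th=0
L0,R0,L1,R1=A((158,55),.02),A((362,60),.022),A((147,490),.02),A((337,492),.022)
print('slot widths',np.linalg.norm(R0-L0),np.linalg.norm(R1-L1))
m0,m1=(L0+R0)/2,(L1+R1)/2
print('axis yaw',np.arctan2(*(m0-m1)[::-1]),m0,m1)
fl,fr=A((72,486),.04),A((420,495),.04);print('posts front',fl,fr,'yaw',np.arctan2(*(fr-fl)[::-1]))
n0,n1=A((188,489),.04),A((300,492),.04);print('notch',n0,n1,(n0+n1)/2,np.linalg.norm(n1-n0))
lip=A((260,48),.024);lipb=A((260,62),.02);print('lip top/base',lip,lipb,'slot len',np.linalg.norm(lipb-(n0+n1)/2))
def pose(v,m):
    C,S=np.cos(v[2]),np.sin(v[2]);return np.array([v[0]+C*m[0]-S*m[1],v[1]+S*m[0]+C*m[1]])
# plate corners: w2: (-.22,.068),(.035,.068); w3: pivot top, BR(.035,-.06)
B=lambda cc,p,z:at(cc,g(p),z)[:2]
p1,p2=B(c2,(168,293),.01),B(c2,(593,306),.01);p3=B(c,(643,184),.01);p4=B(c,(633,53),.054)
print('plate edge',p1,p2,np.linalg.norm(p2-p1),'yaw',np.arctan2(*(p2-p1)[::-1]),'BR',p3,'pivot',p4)
# held capsule
P=np.array([B(c,p,.178) for p in [(365,331),(448,331),(367,498),(445,498)]])
print('caps',P.tolist(),'cen',P.mean(0),'yaw',np.arctan2(*(P[:2]-P[2:]).mean(0)[::-1]))
from scipy.optimize import least_squares
obs=[(p1,(-.22,.068)),(p2,(.035,.068)),(p3,(.035,-.06)),(p4,(0,0)),((n0+n1)/2,(-.09,-.0075-.0265)),(lipb,(-.09,-.0075+.0265)),(m0,None),(m1,None)]
o=[x for x in obs if x[1]]
r=least_squares(lambda v:np.concatenate([pose(v,b)-a for a,b in o]),[.66,-.08,.05])
print('press',r.x,(r.fun*1000).round(1),'seat',pose(r.x,(-.09,-.0075)))
E
```

```text
cam [ 0.57443359 -0.12569805  0.30590066]
slot widths 0.02584017585528246 0.025426872580819253
axis yaw 1.624845411578351 [ 0.579339   -0.06665918] [ 0.58217769 -0.11912874]
posts front [ 0.56046298 -0.12086159] [ 0.60395155 -0.11805664] yaw 0.06440924789125727
notch [ 0.57494736 -0.119927  ] [ 0.58894484 -0.11903656] [ 0.5819461  -0.11948178] 0.014025779504133222
lip top/base [ 0.57922063 -0.06620715] [ 0.57944928 -0.06696423] slot len 0.05257686782714785
plate edge [ 0.45016127 -0.02323784] [ 0.69888976 -0.0093028 ] 0.24911854279305023 yaw 0.05596661400289358 BR [ 0.70658386 -0.13761772] pivot [ 0.67050065 -0.0805937 ]
caps [[0.5681740863984455, -0.17386174109459446], [0.5894672121649079, -0.17196183178568736], [0.5721465516130179, -0.22417146423631046], [0.5942194612627091, -0.2222044611021023]] cen [ 0.58100183 -0.19804987] yaw 1.6573474350073139
press [ 0.67004468 -0.08014452  0.05228928] [-3.4 -0.5  2.6 -1.1  1.5 -0.6 -0.5  0.4 -0.   0.7 -0.3  1.1] seat [ 0.58055968 -0.09233816]
```

>>> send_rows:
  rows:
    - [1.4,0,0,0.033,0.9]
    - [3,0.15,0,0,0.9]
    - [3,0.2,0,0,0.9]
    - [2.1,0.2,0,0,0.9]
    - [0.97,0,0,0,0.9]
    - [0,0,2,0,0.9]
    - [0,0,2.5,0,0.9]
    - [0,0,2.5,0,0.9]
    - [0,0,2,0,0.9]
    - [0,0,1,0,0.9]
    - [0,0,0,0,0.9]
    - [0,0,0,0,0.9]

```text
time_s: 8.83
ee_pos: [0.5805, -0.0945, 0.063]
tool_rot: [0.688, 0.725, -0.0, -0.0]
contact_force: [0.1, -0.5, -0.7]
opening: 0.252
finger_force: 27.4
```

```bash
python3 - <<'E'
from h import *
import pickle
o=robot.observe();print(o['ee_pos'],2*np.arctan2(o['tool_rot'][1],o['tool_rot'][0]))
c=robot.camera('wrist');pickle.dump(c,open('w4.pkl','wb'))
E
```

```text
[ 0.58048042 -0.09453009  0.06297009] 1.623274909222023
```

>>> send_rows:
  rows:
    - [0.28,0,0,0,0.9]
    - [0,0,0,0,0.9]
    - [0,0,0,0,0.9]
    - [0,0,0,0,0.9]

```text
time_s: 9.22
ee_pos: [0.5805, -0.0921, 0.0635]
tool_rot: [0.688, 0.725, 0.0, 0.001]
contact_force: [0.5, -0.4, -1.4]
opening: 0.25
finger_force: 27.4
```

```bash
python3 - <<'E'
from h import *
import pickle
o=robot.observe();print(o['ee_pos'],2*np.arctan2(o['tool_rot'][1],o['tool_rot'][0]))
c=robot.camera('wrist');pickle.dump(c,open('w4.pkl','wb'));print(robot.observe()['ee_pos'])
E
```

```text
[ 0.5805339  -0.09208973  0.0635144 ] 1.6227660378795106
[ 0.58040337 -0.09216308  0.06333222]
```

Now descend: 3.6 cm with a light touch.

>>> send_rows:
  rows:
    - [0.05,0.03,0.8,0,0.9]
    - [0,0,0.8,0,0.9]
    - [0,0,0.6,0,0.9]
    - [0,0,0.3,0,0.9]
    - [0,0,0.3,0,0.9]
    - [0,0,0.2,0,0.9]
    - [0,0,0.2,0,0.9]
    - [0,0,0.1,0,0.9]
    - [0,0,0.1,0,0.9]
    - [0,0,0.1,0,0.9]
    - [0,0,0,0,0.9]
    - [0,0,0,0,0.9]

```text
time_s: 10.27
ee_pos: [0.5805, -0.0915, 0.0278]
tool_rot: [0.689, 0.725, 0.0, 0.0]
contact_force: [-0.1, 0.1, -0.8]
opening: 0.246
finger_force: 27.4
```

>>> send_rows:
  rows:
    - [0,0,0.04,0,0.85]
    - [0,0,0,0,0.7]
    - [0,0,0,0,0.6]
    - [0,0,0,0,0.5]
    - [0,0,0,0,0.5]
    - [0,0,-0.5,0,0.5]
    - [0,0,-1.5,0,0.5]
    - [0,0,-3,0,0.5]
    - [0,0,-3,0,0.5]
    - [0,0,-3,0,0.5]
    - [0,0,-1,0,0.5]

```text
time_s: 11.18
ee_pos: [0.5828, -0.0913, 0.1522]
tool_rot: [0.688, 0.725, 0.002, 0.003]
contact_force: [1.6, 0.7, 0.5]
opening: 0.499
finger_force: 0.0
```

>>> send_rows:
  rows:
    - [-1,0,0,0,0.5]
    - [-3,0,0,0,0.5]
    - [-3,0,0,0,0.5]
    - [-2,0,0,0,0.5]
    - [0,0,0,0,0.8]
    - [0,0,0,0,1]
    - [0,0,0,0,1]
    - [0,0,0,0,1]

```text
time_s: 11.85
ee_pos: [0.5848, -0.18, 0.1467]
tool_rot: [0.688, 0.726, 0.0, -0.001]
contact_force: [-0.1, -0.3, -1.0]
opening: -0.0
finger_force: 0.0
```

```bash
python3 - <<'E'
from h import *
import pickle
o=robot.observe();print(o['ee_pos'],2*np.arctan2(o['tool_rot'][1],o['tool_rot'][0]))
c=robot.camera('wrist');pickle.dump(c,open('w5.pkl','wb'))
cv2.imwrite('pics/w5.png',cv2.resize(c['frame'][0:192,128:384,::-1],None,fx=3.12,fy=3.12,interpolation=cv2.INTER_CUBIC))
E
```

```text
[ 0.58476546 -0.17995063  0.14667972] 1.6245781864894082
```

View pics/w5.png

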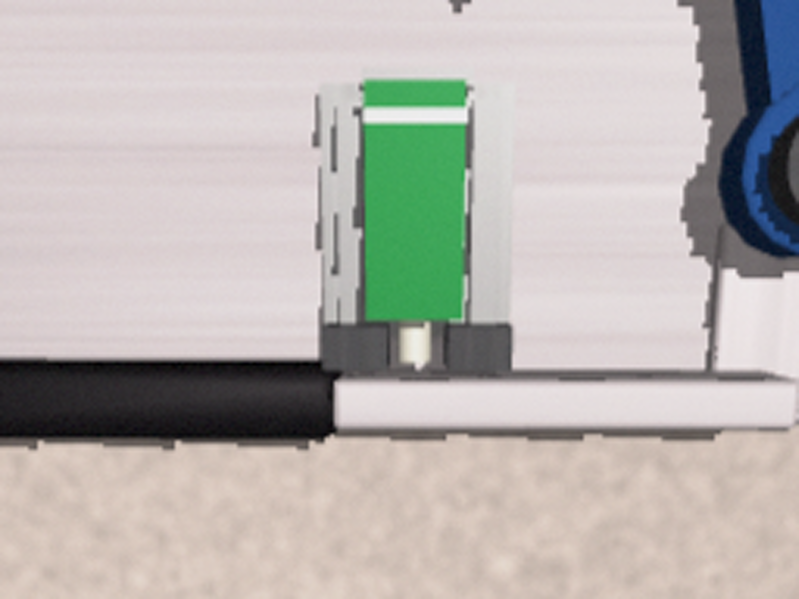

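The capsule is seated between the walls, with its mouth band at the top (415,115) and its nozzle in the notch at (415,345). Next I go outside the red grip.

>>> send_rows:
  rows:
    - [1.5,-0.3,0,0.05,1]
    - [3,-0.4,0,0,1]
    - [3,-0.4,0,0,1]
    - [3,-0.4,0,0,1]
    - [3,-0.4,0,0,1]
    - [3,-0.4,0,0,1]
    - [3,-0.4,0,0,1]
    - [3,-0.3,0,0,1]
    - [1,0,0,0,1]
    - [1,0,0,0,1]
    - [0,0,0,0,1]
    - [0,0,0,0,1]

```text
time_s: 12.9
ee_pos: [0.554, 0.0628, 0.1472]
tool_rot: [0.706, 0.708, -0.0, 0.0]
contact_force: [-0.0, -0.6, -0.3]
opening: -0.0
finger_force: 0.0
```

>>> send_rows:
  rows:
    - [0,0,0,0.1,1]
    - [0,0,0,0.1,1]
    - [0,0,0,0.1,1]
    - [0,0,0,0.1,1]
    - [0,0,0,0.05,1]
    - [0,0,0,0,1]
    - [0,0,0,0,1]

```text
time_s: 13.48
ee_pos: [0.5541, 0.0617, 0.1472]
tool_rot: [0.847, 0.532, -0.0, 0.0]
contact_force: [-0.5, -0.0, 0.2]
opening: 0.003
finger_force: 0.0
```

>>> send_rows:
  rows:
    - [-0.4,-1.4,0,0,1]
    - [0,0,2,0,1]
    - [0,0,3,0,1]
    - [0,0,3,0,1]
    - [0,0,2,0,1]
    - [0,0,1.2,0,1]
    - [0,0,1,0,1]
    - [0,0,0,0,1]
    - [0,0,0,0,1]

```text
time_s: 14.23
ee_pos: [0.5399, 0.0658, 0.0257]
tool_rot: [0.846, 0.532, 0.0, 0.0]
contact_force: [0.1, 0.4, 1.3]
opening: 0.002
finger_force: 0.0
```

```bash
python3 - <<'E'
from h import *
c=robot.camera('scene');o=robot.observe();print(o['ee_pos'],o['contact_force'])
cv2.imwrite('pics/s1.png',cv2.resize(c['frame'][130:290,150:350,::-1],None,fx=3.7,fy=3.7,interpolation=cv2.INTER_CUBIC))
E
```

```text
[0.54035434 0.06593852 0.02623842] [-0.39636179 -0.05603239 -0.49448392]
```

View pics/s1.png

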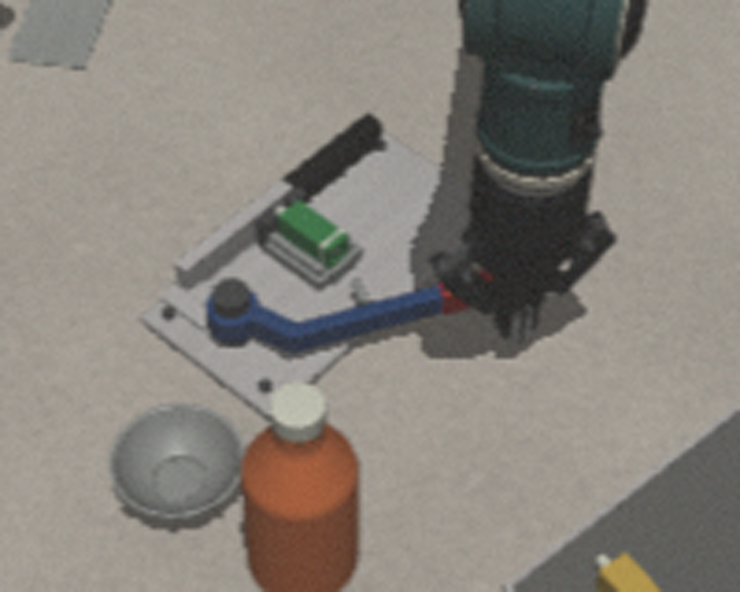

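The fingers stand just outside the red grip and the capsule is seated. I'll close along the arc to about 0.28 rad.

>>> send_rows:
  rows:
    - [-0.7,0,0,0,1]
    - [-0.7,0,0,0,1]
    - [-0.5,0,0,0,1]
    - [-0.37,-0.11,0,-0.02,1]
    - [-0.37,-0.11,0,-0.02,1]
    - [-0.37,-0.11,0,-0.02,1]
    - [-0.37,-0.11,0,-0.02,1]
    - [-0.37,-0.11,0,-0.02,1]
    - [-0.37,-0.11,0,-0.02,1]
    - [-0.37,-0.11,0,-0.02,1]
    - [0,0,0,0,1]
    - [0,0,0,0,1]

```text
time_s: 15.28
ee_pos: [0.5142, 0.0276, 0.0253]
tool_rot: [0.807, 0.59, -0.0, -0.0]
contact_force: [0.1, 1.3, 0.3]
opening: 0.003
finger_force: 0.7
```

>>> send_rows:
  rows:
    - [-0.37,-0.11,0,-0.02,1]
    - [-0.37,-0.11,0,-0.02,1]
    - [-0.37,-0.11,0,-0.02,1]
    - [-0.37,-0.11,0,-0.02,1]
    - [-0.37,-0.11,0,-0.02,1]
    - [-0.37,-0.11,0,-0.02,1]
    - [-0.37,-0.11,0,-0.02,1]
    - [0,0,0,0,1]
    - [0,0,0,0,1]

```text
time_s: 16.03
ee_pos: [0.5003, 0.0043, 0.0253]
tool_rot: [0.764, 0.645, -0.0, -0.0]
contact_force: [0.5, 1.3, -0.5]
opening: 0.002
finger_force: 1.0
```

```bash
cat > st.py <<'E'
from h import *
F=[];
for i in range(4):
    o=robot.observe();F.append(o['contact_force']); 
p=o['ee_pos'];h=2*np.arctan2(o['tool_rot'][1],o['tool_rot'][0])
u=np.array([np.cos(h),np.sin(h)])
v=np.array([p[0]-.6705,p[1]+.0801]);r=np.hypot(*v)
print(o['time_s'],p.round(4),'h',round(h-1.571+.446,3),'r',r.round(4),'ang',round(np.arctan2(v[1],v[0]),4),'Fpush',round(float(np.mean(F,0)[:2]@u),1),np.mean(F,0).round(1))
E
python3 st.py
```

```text
16.0333 [0.5003 0.0043 0.0253] h 0.277 r 0.1899 ang 2.6813 Fpush 1.3 [ 0.5  1.3 -0.5]
```

>>> send_rows:
  rows:
    - [-0.185,-0.054,0,-0.01,1]
    - [-0.185,-0.054,0,-0.01,1]
    - [-0.185,-0.054,0,-0.01,1]
    - [-0.185,-0.054,0,-0.01,1]
    - [-0.185,-0.054,0,-0.01,1]
    - [0,0,0,0,1]
    - [0,0,0,0,1]

```text
time_s: 16.62
ee_pos: [0.4964, -0.0044, 0.0253]
tool_rot: [0.748, 0.664, -0.0, -0.0]
contact_force: [-0.1, 2.0, -1.0]
opening: -0.002
finger_force: 1.1
```

>>> send_rows:
  rows:
    - [-0.09,-0.027,0,-0.005,1]
    - [-0.09,-0.027,0,-0.005,1]
    - [-0.09,-0.027,0,-0.005,1]
    - [-0.09,-0.027,0,-0.005,1]
    - [0,0,0,0,1]
    - [0,0,0,0,1]

```text
time_s: 17.12
ee_pos: [0.4949, -0.0078, 0.0253]
tool_rot: [0.741, 0.672, -0.0, -0.0]
contact_force: [-0.1, 1.9, -1.0]
opening: -0.002
finger_force: 1.2
```

```bash
python3 st.py
```

```text
17.1167 [ 0.4949 -0.0078  0.0253] h 0.348 r 0.1899 ang 2.7509 Fpush 1.9 [-0.1  1.9 -1. ]
```

>>> send_rows:
  rows:
    - [-0.09,-0.027,0,-0.005,1]
    - [-0.09,-0.027,0,-0.005,1]
    - [-0.09,-0.027,0,-0.005,1]
    - [-0.09,-0.027,0,-0.005,1]
    - [-0.09,-0.027,0,-0.005,1]
    - [0,0,0,0,1]

```text
time_s: 17.62
ee_pos: [0.493, -0.0123, 0.0253]
tool_rot: [0.732, 0.681, -0.0, -0.0]
contact_force: [-1.6, 2.8, -0.4]
opening: -0.001
finger_force: 1.3
```

>>> send_rows:
  rows:
    - [-0.09,-0.027,0,-0.005,1]
    - [-0.09,-0.027,0,-0.005,1]
    - [-0.09,-0.027,0,-0.005,1]
    - [-0.09,-0.027,0,-0.005,1]
    - [0,0,0,0,1]

```text
time_s: 18.03
ee_pos: [0.4917, -0.0159, 0.0253]
tool_rot: [0.726, 0.688, -0.0, -0.0]
contact_force: [-1.6, 2.8, -0.8]
opening: 0.001
finger_force: 1.4
```

>>> send_rows:
  rows:
    - [-0.09,-0.027,0,-0.005,1]
    - [-0.09,-0.027,0,-0.005,1]
    - [-0.09,-0.027,0,-0.005,1]
    - [-0.09,-0.027,0,-0.005,1]
    - [0,0,0,0,1]

```text
time_s: 18.45
ee_pos: [0.4905, -0.0194, 0.0253]
tool_rot: [0.719, 0.695, -0.0, -0.0]
contact_force: [-2.3, 2.0, -0.2]
opening: -0.005
finger_force: 1.4
```

>>> send_rows:
  rows:
    - [-0.09,-0.027,0,-0.005,1]
    - [-0.09,-0.027,0,-0.005,1]
    - [-0.09,-0.027,0,-0.005,1]
    - [-0.09,-0.027,0,-0.005,1]
    - [0,0,0,0,1]

```text
time_s: 18.87
ee_pos: [0.4893, -0.023, 0.0253]
tool_rot: [0.712, 0.702, -0.0, -0.0]
contact_force: [-1.1, 3.0, -1.0]
opening: -0.003
finger_force: 1.5
```

>>> send_rows:
  rows:
    - [-0.09,-0.027,0,-0.005,1]
    - [-0.09,-0.027,0,-0.005,1]
    - [-0.09,-0.027,0,-0.005,1]
    - [-0.09,-0.027,0,-0.005,1]
    - [0,0,0,0,1]

```text
time_s: 19.28
ee_pos: [0.4883, -0.0266, 0.0253]
tool_rot: [0.705, 0.71, -0.0, -0.0]
contact_force: [-2.0, 4.1, -0.2]
opening: 0.002
finger_force: 1.7
```

>>> send_rows:
  rows:
    - [-0.09,-0.027,0,-0.005,1]
    - [-0.09,-0.027,0,-0.005,1]
    - [0,0,0,0,1]

```text
time_s: 19.53
ee_pos: [0.4878, -0.0279, 0.0253]
tool_rot: [0.701, 0.713, 0.0, -0.0]
contact_force: [-3.1, 3.5, -0.6]
opening: 0.004
finger_force: 2.2
```

>>> send_rows:
  rows:
    - [-0.09,-0.027,0,-0.005,1]
    - [-0.09,-0.027,0,-0.005,1]
    - [0,0,0,0,1]

```text
time_s: 19.78
ee_pos: [0.4876, -0.0288, 0.0254]
tool_rot: [0.697, 0.717, 0.001, -0.0]
contact_force: [-2.4, 6.3, -1.7]
opening: 0.001
finger_force: 3.3
```

>>> send_rows:
  rows:
    - [-0.09,-0.027,0,-0.005,1]
    - [-0.09,-0.027,0,-0.005,1]
    - [0,0,0,0,1]

```text
time_s: 20.03
ee_pos: [0.4873, -0.0295, 0.0254]
tool_rot: [0.693, 0.721, 0.002, -0.001]
contact_force: [-2.3, 10.0, -1.7]
opening: -0.002
finger_force: 4.5
```

>>> send_rows:
  rows:
    - [-0.09,-0.027,0,-0.005,1]
    - [-0.06,-0.02,0,-0.003,1]
    - [0,0,0,0,1]

```text
time_s: 20.28
ee_pos: [0.4871, -0.0301, 0.0254]
tool_rot: [0.69, 0.724, 0.002, -0.001]
contact_force: [-1.5, 12.3, -2.4]
opening: 0.001
finger_force: 5.5
```

>>> send_rows:
  rows:
    - [-0.08,-0.02,0,-0.004,1]
    - [-0.06,-0.02,0,-0.003,1]
    - [0,0,0,0,1]

```text
time_s: 20.53
ee_pos: [0.4869, -0.0307, 0.0255]
tool_rot: [0.687, 0.726, 0.003, -0.001]
contact_force: [-2.4, 12.3, -2.8]
opening: 0.002
finger_force: 6.4
```

>>> send_rows:
  rows:
    - [-0.06,-0.02,0,-0.003,1]
    - [-0.06,-0.02,0,-0.003,1]
    - [0,0,0,0,1]

```text
time_s: 20.78
ee_pos: [0.4867, -0.0313, 0.0255]
tool_rot: [0.685, 0.728, 0.003, -0.001]
contact_force: [-0.7, 13.6, -2.3]
opening: 0.004
finger_force: 7.2
```

>>> send_rows:
  rows:
    - [-0.06,-0.02,0,-0.003,1]
    - [-0.06,-0.02,0,-0.003,1]
    - [0,0,0,0,1]

```text
time_s: 21.03
ee_pos: [0.4865, -0.032, 0.0255]
tool_rot: [0.683, 0.731, 0.003, -0.001]
contact_force: [-1.6, 15.7, -3.0]
opening: -0.002
finger_force: 7.7
```

>>> send_rows:
  rows:
    - [-0.06,-0.02,0,-0.003,1]
    - [0,0,0,0,1]
    - [0,0,0,0,1]

```text
time_s: 21.28
ee_pos: [0.4863, -0.0328, 0.0255]
tool_rot: [0.682, 0.732, 0.003, -0.001]
contact_force: [-1.9, 13.7, -2.1]
opening: 0.005
finger_force: 7.0
```

>>> send_rows:
  rows:
    - [-0.05,-0.015,0,-0.003,1]
    - [0,0,0,0,1]
    - [0,0,0,0,1]

```text
time_s: 21.53
ee_pos: [0.4854, -0.0373, 0.0253]
tool_rot: [0.681, 0.732, 0.0, -0.0]
contact_force: [-1.8, 3.0, -0.1]
opening: -0.001
finger_force: 1.9
```

It gave: force fell from 15.7 N to 3 N with a sudden 4.5 mm jump. Now I back off along the arc.

>>> send_rows:
  rows:
    - [0.2,0.05,0,0.01,1]
    - [0.37,0.11,0,0.02,1]
    - [0.74,0.22,0,0.04,1]
    - [0.74,0.22,0,0.04,1]
    - [0.74,0.22,0,0.04,1]
    - [0.74,0.22,0,0.04,1]
    - [0.74,0.22,0,0.04,1]
    - [0.74,0.22,0,0.04,1]
    - [0.74,0.22,0,0.04,1]
    - [0.74,0.22,0,0.04,1]
    - [0.74,0.22,0,0.04,1]
    - [0.74,0.22,0,0.04,1]

```text
time_s: 22.53
ee_pos: [0.5208, 0.0371, 0.0261]
tool_rot: [0.823, 0.568, 0.002, 0.001]
contact_force: [1.7, 0.9, -0.3]
opening: 0.0
finger_force: 0.5
```

>>> send_rows:
  rows:
    - [0.74,0.22,0,0.04,1]
    - [0.74,0.22,0,0.04,1]
    - [0.74,0.22,0,0.04,1]
    - [1,0,0,0,1]
    - [1,0,0,0,1]
    - [1,0,0,0,1]
    - [0,0,-2,0,1]
    - [0,0,-3,0,1]
    - [0,0,-3,0,1]
    - [0,0,-3,0,1]
    - [0,0,-3,0,1]
    - [0,0,0,0,1]

```text
time_s: 23.53
ee_pos: [0.5509, 0.0833, 0.1715]
tool_rot: [0.855, 0.519, 0.005, 0.002]
contact_force: [1.8, 0.1, -0.2]
opening: -0.002
finger_force: 0.0
```

```bash
python3 - <<'E'
from h import *
c=robot.camera('scene');o=robot.observe();print(o['time_s'],o['ee_pos'],o['contact_force'])
cv2.imwrite('pics/s2.png',cv2.resize(c['frame'][130:290,150:350,::-1],None,fx=3.7,fy=3.7,interpolation=cv2.INTER_CUBIC))
E
```

```text
23.5833 [0.54953179 0.08265311 0.16884756] [-0.94294699 -0.11737493 -0.5863614 ]
```

View pics/s2.png

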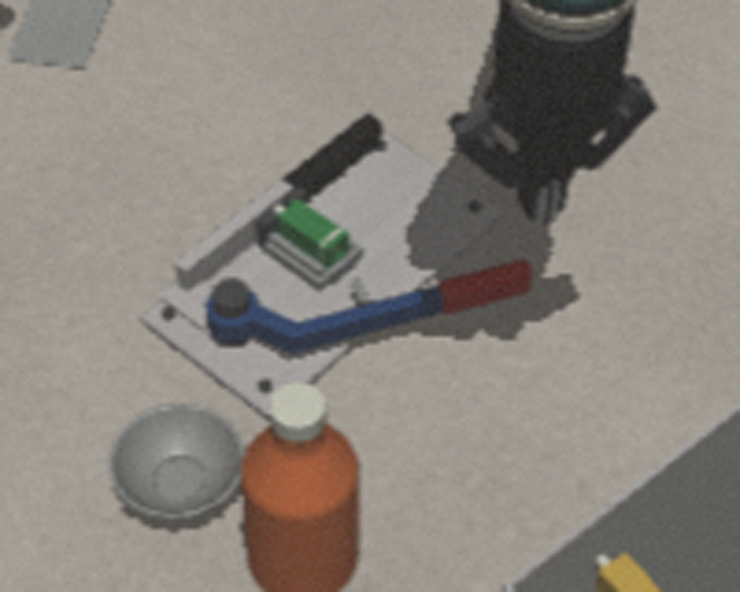

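The picture shows the handle sprung back open (red grip at (487,287)), the capsule in the cradle at (313,232), and the tool clear above.

>>> send_rows:
  rows:
    - [0,0,0,0,1]
    - [0,0,0,0,1]
    - [0,0,0,0,1]
    - [0,0,0,0,1]

```text
time_s: 23.92
ee_pos: [0.5463, 0.0817, 0.1641]
tool_rot: [0.855, 0.519, -0.001, -0.001]
contact_force: [0.0, 0.3, 0.4]
opening: -0.005
finger_force: 0.0
```

```bash
python3 -c "
from plant import robot
print(robot.hand_in())"
```

```text
the job is handed in; nothing more can be done
None
```

I handed the job in at about 24 s: the green capsule lies in the cradle, the plunger gave at a peak of about 16 N at the grip, and the handle has sprung back open; no verdict came back.

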